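Unhook the graphite paddle and stand it in the tool block

ROBOT

A 6-joint arm with a two-finger parallel gripper is mounted at the origin on the work surface. World frame = base frame: x ahead of the robot, y to its left, z up, the work surface at z = 0. Lengths are in m, angles in degrees, forces in N, time in s.
With the tool pointing down it reaches from about 0.35 to 0.925 m from the base axis. Payload 6.4 kg.
Tool frame: the origin (TCP) lies at the centre of the arm's flange, where the gripper is bolted on; the fingertips stand 173 mm ahead of it and the grasp point (between the pads) lies 155 mm ahead of it; z points along the fingers, y is the line along which they close (so a half turn about z gives the same grasp; the last joint's range is limited). The gripper opens to 85 mm and grips with 20 to 120 N. Pads are 22 mm wide; open, the fingers measure 114 mm over their backs; the gripper's body (76 mm by 85 mm) begins 54 mm behind the grasp point. The pads swing forward as they close: fully open they stand 13 mm farther back than shut.
Start: joints at [-74.719, 14.043, 89.255, -0, 76.702, -9.975], TCP at [0.277, -0.588, 0.405] pointing down, gripper open.
Joint ranges: [-179.41, 179.41], [-58.25, 129.5], [7.25, 145.43], [-54.29, 234.29], [11.92, 165.04], [-157.13, 157.13]. Speed limits (degrees/s): [147.25, 147.25, 180, 180, 180, 180].

INTERFACE

Orientations are given as [roll, pitch, yaw] about the fixed x, y, z axes, in that order (R = Rz(yaw) Ry(pitch) Rx(roll)).
In Python, from plant import arm gives the robot as it stands.
- The arm moves only by the tool step_arm, never from a script. Its argument "motion" is a list of rows, each a list of 2 entries, a list of its own where there are three numbers: the shift along the world's x, y, z in mm, then the turn, a rotation vector about the world's x, y, z in rad. In form: [[[x, y, z], [wx, wy, wz]], ...]. A call has 1 to 12 rows; each row shifts and turns the commanded pose from where the row before left it; what a row does not reach is not made up. A row lasts 1/12 s, in which the tool goes at most 41.7 mm and 7.16 degrees, less where a joint would pass 70% of its speed; a pose out of reach is approached as far as the arm can. A call is refused whole if a number of a shift passes 41.7 or a number of a turn 0.125, either way. A call with a gripper value outside its range is refused whole. "grip" is the finger opening in mm, from 0 to 85.4, set as the call begins (left out, the last holds). The fingers move at their own pace and stop on an object; "squeeze" is the grip in N (left out, the last holds). Time passes only in rows, so rows that do not move let the fingers close. It gives the time, the measured TCP pose, the force, the opening and the grip force at its end, in the units of the state.
- arm.get_state(): the state, without advancing time (a new reading comes with each control period).
- arm.grab_frame(name): name is "side" or "top" or "wrist"; returns a dict with "color" (480x640x3 uint8, red, green, blue), "fovy" (degrees; the focal length in pixels is half the picture's height over the tangent of half this angle, whatever the lens; pixels are square), "cx", "cy" (the principal point, pixels), "k1" (the pictures are not rectified: a ray, as slopes to the right and down, at radius r is drawn at 1 + k1 r^2 times it, then the intrinsics apply), "xyz" and "attitude" of the camera in the world; the wrist camera has in their place "hand_eye" (4x4, takes a point from camera to tool coordinates, whose origin is the TCP and whose axes are the flange's). Camera axes: x right, y up, looking along -z (the intrinsics and any distortion apply to the point x, -y, -z); pixel columns grow to the right and rows downward; lengths in m; the calibration is good to about 2 mm. A picture is of the moment at which its call begins: read the wrist's pose just before it. There is no depth.
- arm.job_done(): hands the job in; it is judged then, once.
The state is a dict: "clock": time; "joints": joint angles; "qd": joint speeds; "joint_torque": joint torques, N m; "tcp_pos": TCP position; "tool_rot": TCP orientation; "force": force on the tool from outside, world axes, zero at the start; "ft_torque": the same for the moment, N m; "grip_width": opening from 0.0 (shut) to 1.0 (fully open); "finger_force": force on a finger pad.
Only numpy, scipy, OpenCV 4.12 (cv2) and the standard library are available. Lean on these libraries where they do the work, as an engineer would, in place of code of your own. Each camera call takes 0.05 s, during which the arm holds its last target. There are 200 camera calls.

TASK

Take the graphite paddle off its safety hook: push the paddle back against the hook's sprung keeper until the keeper bottoms, and keep it pressed while you lift the cross-bar up past the hook's lips, gently and with the paddle kept upright. Then lower the paddle gently, blade down, all the way into the slot of the wooden tool block so that its cross-bar lies on the block, let go, and leave the other things on the bench where they are.

Things in the scene. Friction and masses are not known exactly. Their poses are not given: they have to be found in the camera images.
- paddle: Glassworker's paddle hanging upright on the hook, 0.14-0.28 kg. Origin: centre of its steel cross-bar, 10x90x10 mm (x,y,z). Its z runs up the handle, y along the bar; x starts roughly along the stand's x. Pale wooden handle 20x22 mm from z=+5 to +85 mm: hold it 45-55 mm above the bar, so the fingertips stay above the hook; grip about 60 N. Black graphite blade 12x40 mm, z=-5 to -90 mm.
- stand: Steel hook stand fixed to the bench. Origin on the bench under the hook; z up, x from the hook's tips (robot side) back to the post. Base 140x110 mm, post at x=66 to 90 mm, nothing above z=176 mm. The hook head on the post was clamped by hand: prongs, lips and keeper stand together up to 13 mm off the nominal numbers given here, either way along x. This is not measured: feel for it.
- hook_seat (a point): Nominal point of the hook, on the stand at x=y=0, z=155 mm: where the cross-bar's centre hangs. Two 12 mm prongs at y=-33 and +33 mm point to -x, upper faces z=150 mm. Their tips turn up and back over the bar as lips (z=163 to 169 mm, ending nominally at x=+18 mm), so the bar cannot go straight up or to -x; it clears the lips once its centre is past x=+23 mm nominal.
- keeper_nose (a point): Nominal front of the brass keeper: stand x=+23, y=0, z=168 mm; a 24 mm wide nose facing -x at the handle's foot. It touches the handle when the bar is at x=+13 mm nominal, gives way in +x with 3 N rising to 7 N, and bottoms hard with the bar at x=+25 mm; there the bar clears the lips by 2 mm. It springs back. The hook bends above 30 N or if the paddle tilts over 4.5 deg in it.
- block: Dark wooden tool block, fixed, 80 (x) by 120 (y) mm, 110 mm high. Origin: centre of its underside. A central slot 25 (x) by 55 (y) mm runs right through from the top. The blade goes into it, wide side along y, either way round; the cross-bar then lies on the top, along y, its centre at z=115 mm. The wood dents if rammed with more than 50 N.
- bulb: Bystander: clear glass ball, 66 mm, sitting in a fixed cork ring. Origin at the lowest point of the ball as built.
- tape: Bystander: roll of tape lying flat, 90 mm across, 24 mm high. Origin at the centre of its underside.
- lighter: Bystander: small plastic lighter lying flat, 80 x 24 x 12 mm.
- stone: Bystander: rubbing stone stick lying flat, 95 x 18 x 14 mm.
- knife: Bystander: utility knife lying flat, 165 mm long.
- driver: Bystander: screwdriver lying flat.
- jar: Bystander: closed jar, 70 mm across, 75 mm high.
Things that resemble listed ones, but are neither listed nor needed, are in the scene too. There is more than one size of the paddle; the job needs the middle-sized.

How it is judged (in metres and radians):
On the way, in this order (a step that is already met when the one before it is completed fails the run):
1. the paddle is off the hook, held, its cross-bar above the lips (z of paddle in the frame of stand above 0.178 m and contact force between paddle and the fingers above 1 N), for 0.1 s.
2. the paddle is lowered all the way into the block's slot while still held (z of paddle in the frame of block below 0.122 m and horizontal distance between paddle and block below 0.02 m and contact force between paddle and the fingers above 1 N), for 0.05 s.
At the end, for the whole second after the job is handed in: The paddle stands blade down in the block's slot: cross-bar lying on the block's top (its centre 111 to 119 mm above the bench) and within 15 mm of the slot's centre, handle within 0.2 rad of upright, cross-bar within 0.5 rad of the slot's length, released and at rest (horizontal distance between paddle and block below 0.015 m and z of paddle in the frame of block between 0.111 and 0.119 m and angle between paddle's own z axis and vertical below 0.2 rad and angle between the y axis of paddle and the y axis of block, either way round below 0.5 rad and contact force between paddle and the fingers below 0.1 N and linear speed of paddle below 0.03 m/s); the robot touches nothing.
It fails at once if the hook is forced: more than 30 N between the paddle and the hook (contact force between paddle and stand above 30 N).
It fails at once if the paddle is tilted by more than 0.08 rad while still in the hook (angle between paddle's own z axis and vertical above 0.08 rad and z of paddle in the frame of stand below 0.172 m and horizontal distance between paddle and stand below 0.06 m).
It fails at once if the hook is forced by the gripper: more than 30 N between the fingers and the hook (contact force between the fingers and stand above 30 N).
It fails at once if the paddle is rammed against the block with more than 50 N (contact force between paddle and block above 50 N).
It fails at once if a bystander is moved by more than 30 mm (distance of any of tape, bulb, lighter, stone, knife, driver, jar from where it was at the start of the episode above 0.03 m).
It also fails if it takes over 64 s, if anything falls off the work surface, if the arm or the gripper's body presses on something with over 40 N, if the wrist force passes 120 N, or if a joint passes its speed limit or range.

## Working session

There is one attempt and no reset: what is moved stays moved. The work goes in short steps, Python scripts to look and compute and a tool call to move; the robot and the scene stay as the last step left them, time stands still between calls to the robot, and variables do not carry over. Pictures are saved under pics/ and viewed, at most 13 in all, crops included, and the job is handed in when it is done.

Besides the shell and the picture viewer there is one more tool, called after "Request:" in YAML: its name, and indented under it one key for each argument. step_arm: Moves the arm, as the interface text tells. Its arguments: {"type":"object","properties":{"motion":{"type":"array","items":{"type":"array"}},"grip":{"type":"number"},"squeeze":{"type":"number"}},"required":["motion"]}

```bash
ls; mkdir -p pics; python3 - <<'E'
from plant import arm
import cv2,pickle
print(arm.get_state())
for n in("side","top"):
    f=arm.grab_frame(n);cv2.imwrite(f"pics/{n}0.png",f["color"][:,:,::-1]);pickle.dump(f,open(f"pics/{n}0.pkl","wb"))
    print(n,{k:v for k,v in f.items() if k!="color"})
E
```

```text
pics
{'clock': 0.0, 'joints': array([-7.47189061e+01,  1.40851711e+01,  8.93272062e+01, -7.52565953e-04,
        7.67038681e+01, -9.97402280e+00]), 'qd': array([-0.07463921, -0.05593162,  0.02586418,  0.02430246,  0.00933897,
        0.01100047]), 'joint_torque': array([ 4.84550947e-04, -4.29500735e+01, -3.26128578e+01, -1.01340047e-04,
        5.34670558e-03,  7.67841641e-06]), 'tcp_pos': array([ 0.27727485, -0.58762996,  0.40354671]), 'tool_rot': array([-1.79885385e+02, -1.94128943e-02,  2.52552711e+01]), 'force': array([-0.21530717, -0.87995812,  0.67294033]), 'ft_torque': array([-0.02247613, -0.06352351,  0.00362463]), 'finger_force': 0.0, 'grip_width': 0.9971557744572895}
side {'fovy': 53.55715177864652, 'cx': 323.48687326698905, 'cy': 244.25544518451622, 'k1': -0.09236527333835012, 'xyz': array([0.52154969, 0.91995973, 0.93274025]), 'attitude': array([  46.9851862 ,   -0.85308053, -177.2669125 ])}
top {'fovy': 49.21037540926876, 'cx': 322.10665199166533, 'cy': 234.01221968398545, 'k1': -0.002965494715666785, 'xyz': array([0.36198291, 0.07967032, 1.4460324 ]), 'attitude': array([ 7.80910063e+00,  4.21218799e-02, -9.04677013e+01])}
```

View pics/side0.png

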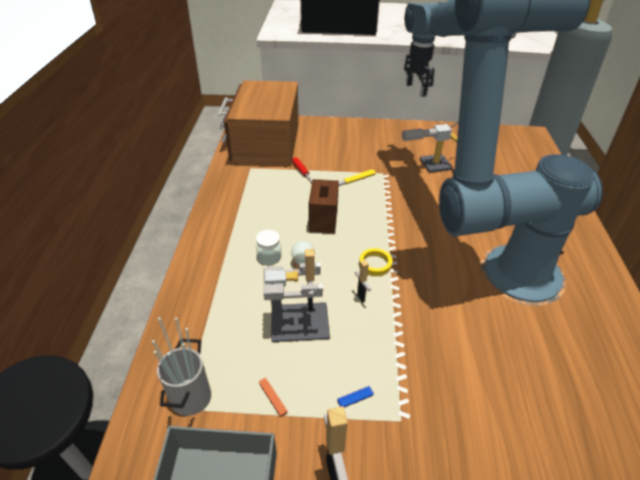

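View pics/top0.png

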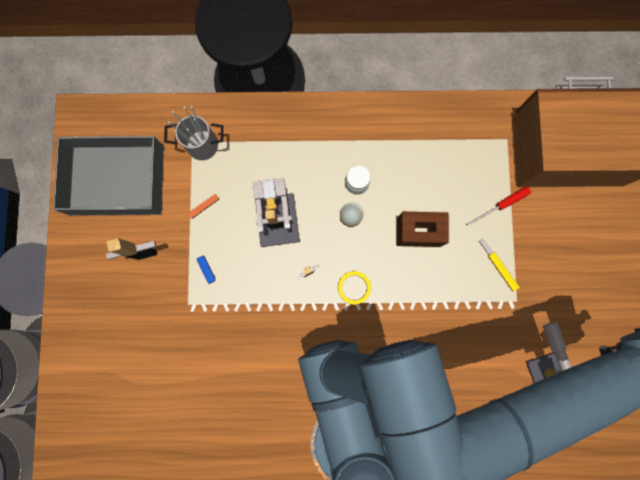

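The side view shows the hook stand at about (300,290) with the paddle's handle at (309,265), and the block at (323,205). In the top view the stand is at (270,212), the block at (422,229) and its slot at (421,230).

```bash
cat > h.py <<'E'
import numpy as np,cv2,pickle
from scipy.spatial.transform import Rotation as R
from plant import arm
def pose(f):
    if "T" in f: return f["T"][:3,3],f["T"][:3,:3]
    return f["xyz"],R.from_euler("xyz",f["attitude"],degrees=True).as_matrix()
def ray(f,uv):
    F=240/np.tan(np.radians(f["fovy"]/2)); d=(np.asarray(uv,float)-[f["cx"],f["cy"]])/F
    s=d.copy()
    for _ in range(30): s=d/(1+f["k1"]*(s@s))
    o,M=pose(f); v=M@[s[0],-s[1],-1]; return o,v/np.linalg.norm(v)
def plane(f,uv,z):
    o,v=ray(f,uv); return o+v*(z-o[2])/v[2]
def cross(obs):
    A=np.zeros((3,3));b=np.zeros(3);L=[ray(f,uv) for f,uv in obs]
    for o,v in L: P=np.eye(3)-np.outer(v,v);A+=P;b+=P@o
    x=np.linalg.solve(A,b); return x,[np.linalg.norm(np.cross(x-o,v)) for o,v in L]
def proj(f,p):
    o,M=pose(f);c=M.T@(np.asarray(p)-o);s=np.array([c[0],-c[1]])/-c[2]
    return s*(1+f["k1"]*(s@s))*240/np.tan(np.radians(f["fovy"]/2))+[f["cx"],f["cy"]]
def grab(n,name):
    st=arm.get_state();f=arm.grab_frame(n)
    if n=="wrist":
        T=np.eye(4);T[:3,:3]=R.from_euler("xyz",st["tool_rot"],degrees=True).as_matrix();T[:3,3]=st["tcp_pos"];f["T"]=T@np.array(f["hand_eye"])
    cv2.imwrite(f"pics/{name}.png",f["color"][:,:,::-1]);pickle.dump(f,open(f"pics/{name}.pkl","wb"));return f
load=lambda n:pickle.load(open(f"pics/{n}.pkl","rb"))
def tool(): 
    s=arm.get_state();print(s["clock"],s["tcp_pos"].round(4),s["tool_rot"].round(2),s["force"].round(1),s["joints"].round(1))
E
python3 - <<'E'
from h import *
t,s=load("top0"),load("side0")
print("handle",cross([(t,(270,204)),(s,(309,252))]))
print("blocktop",cross([(t,(421,230)),(s,(324,191))]))
print("blk corners",[plane(t,p,.11).round(3) for p in((398,213),(448,212),(448,246),(398,246))])
print("base",[plane(t,p,.01).round(3) for p in((260,246),(298,241))])
f=grab("wrist","w0");print({k:v for k,v in f.items() if k not in("color","T")})
E
```

```text
handle (array([0.58727901, 0.20146752, 0.24133354]), [np.float64(0.011619045256933679), np.float64(0.011619045256933786)])
blocktop (array([ 0.55633395, -0.17452176,  0.11818821]), [np.float64(0.003940760349150596), np.float64(0.00394076034915055)])
blk corners [array([ 0.598, -0.118,  0.11 ]), array([ 0.6  , -0.247,  0.11 ]), array([ 0.512, -0.244,  0.11 ]), array([ 0.513, -0.115,  0.11 ])]
base [array([0.527, 0.251, 0.01 ]), array([0.54 , 0.146, 0.01 ])]
{'fovy': 64.4237021306743, 'cx': 321.81530875183586, 'cy': 242.5036322787092, 'k1': -0.07236772521170778, 'hand_eye': array([[-1.01783085e-03,  9.62649630e-01,  2.70748321e-01,
         6.89231323e-02],
       [ 9.99999480e-01,  9.96084189e-04,  2.17730797e-04,
        -1.14630611e-03],
       [-6.00896509e-05,  2.70748402e-01, -9.62650144e-01,
         2.91858324e-02],
       [ 0.00000000e+00,  0.00000000e+00,  0.00000000e+00,
         1.00000000e+00]])}
```

Request:
step_arm:
  motion:
    - [[23,33,5],[0,0,0.11]]
    - [[23,33,5],[0,0,0.11]]
    - [[23,33,5],[0,0,0.11]]
    - [[23,33,5],[0,0,0.11]]
    - [[23,33,5],[0,0,0.11]]
    - [[23,33,5],[0,0,0.11]]
    - [[23,33,5],[0,0,0.11]]
    - [[23,33,5],[0,0,0.11]]
    - [[23,33,5],[0,0,0.11]]
    - [[23,33,5],[0,0,0.11]]
    - [[23,33,0],[0,0,0.11]]
    - [[23,33,0],[0,0,0.04]]

```text
clock: 1.15
tcp_pos: [0.5541, -0.19, 0.4551]
tool_rot: [180.0, 0.0, 97.1]
force: [0.2, -0.5, 0.3]
grip_width: 1.002
finger_force: 0.0
```

Request:
step_arm:
  motion:
    - [[2,12,0],[0,0,0]]
    - [[0,0,0],[0,0,0]]
    - [[0,0,0],[0,0,0]]
    - [[0,0,0],[0,0,0]]

```text
clock: 1.48
tcp_pos: [0.5549, -0.1806, 0.4545]
tool_rot: [-180.0, 0.0, 96.8]
force: [0.0, 0.9, -0.0]
grip_width: 0.999
finger_force: 0.0
```

```bash
python3 - <<'E'
from h import *
tool();grab("wrist","wb1")
E
```

```text
1.4833 [ 0.5549 -0.1806  0.4545] [-1.7997e+02  1.0000e-02  9.6810e+01] [ 0.   0.9 -0. ] [-29.2   3.   96.3  -0.   80.7 -36. ]
```

Request:
step_arm:
  motion:
    - [[0,30,0],[0,0,0]]
    - [[0,30,0],[0,0,0]]
    - [[0,30,0],[0,0,0]]
    - [[0,0,0],[0,0,0]]
    - [[0,0,0],[0,0,0]]
    - [[0,0,0],[0,0,0]]

```text
clock: 2.03
tcp_pos: [0.5551, -0.0911, 0.4548]
tool_rot: [180.0, 0.0, 96.8]
force: [-0.0, 0.1, -0.3]
grip_width: 1.0
finger_force: 0.0
```

```bash
python3 - <<'E'
from h import *
tool();grab("wrist","wb2")
a,b=cv2.imread("pics/wb1.png"),cv2.imread("pics/wb2.png")
cv2.imwrite("pics/wb.png",cv2.resize(np.hstack([a,b]),(800,300)))
E
```

```text
2.0333 [ 0.5551 -0.0911  0.4548] [1.800e+02 3.000e-02 9.679e+01] [-0.   0.1 -0.3] [-20.9   0.1  99.3  -0.   80.6 -27.6]
```

View pics/wb.png

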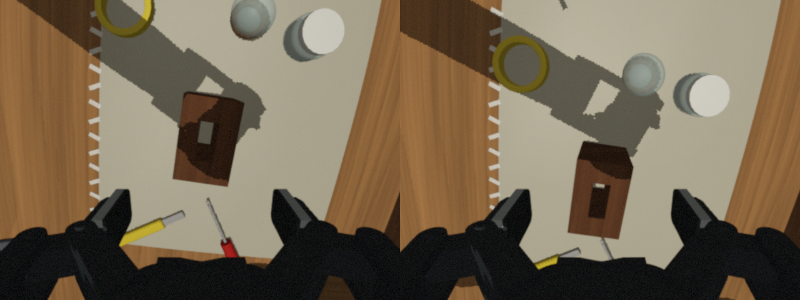

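Both views show the block: in the first (×1.6) the slot is at about (330,212), in the second at about (318,320), with the top face clearly visible.

```bash
python3 - <<'E'
from h import *
a,b=cv2.imread("pics/wb1.png"),cv2.imread("pics/wb2.png")
A=cv2.resize(a[130:310,265:398],(400,540),interpolation=cv2.INTER_CUBIC);B=cv2.resize(b[215:395,260:393],(400,540),interpolation=cv2.INTER_CUBIC)
cv2.imwrite("pics/wbc.png",np.hstack([cv2.convertScaleAbs(A,alpha=1.8),cv2.convertScaleAbs(B,alpha=1.8)]))
E
```

```text
(no output)
```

View pics/wbc.png

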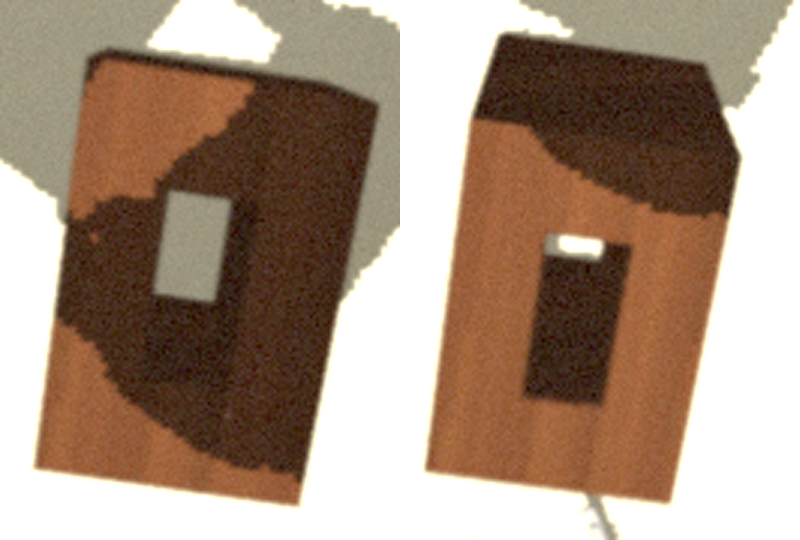

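In the left crop the top face's corners are at (88,72), (377,103), (36,467) and (300,505). In the right crop they are at (73,118), (340,158), (27,470) and (270,502), with the slot at (146,235), (231,242), (204,404) and (124,396).

```bash
python3 - <<'E'
from h import *
f1,f2=load("wb1"),load("wb2")
p1=lambda c:(265+c[0]/3.0075-.33,130+c[1]/3-.33)
p2=lambda c:(260+c[0]/3.0075-.33,215+c[1]/3-.33)
for a,b in zip([(88,72),(377,103),(36,467),(300,505)],[(73,118),(340,158),(27,470),(270,502)]):
    x,e=cross([(f1,p1(a)),(f2,p2(b))]);print(x.round(4),np.round(e,4), plane(f1,p1(a),.11).round(4),plane(f2,p2(b),.11).round(4))
S=[plane(f2,p2(c),.11) for c in[(146,235),(231,242),(204,404),(124,396)]];print(np.round(S,4),np.mean(S,0))
E=cv2.imread("pics/wb1.png")
# slot top edges in view1
S1=[plane(f1,p1(c),.11) for c in[(168,190),(256,200),(232,385),(146,378)]];print(np.round(S1,4),np.mean(S1,0))
E
```

```text
[ 0.5248 -0.1286  0.0966] [0.0001 0.0001] [ 0.5256 -0.1279  0.11  ] [ 0.5258 -0.1242  0.11  ]
[ 0.6039 -0.1267  0.1119] [0. 0.] [ 0.6043 -0.1268  0.11  ] [ 0.6043 -0.1273  0.11  ]
[ 0.5217 -0.243   0.1113] [0. 0.] [ 0.5216 -0.2435  0.11  ] [ 0.5216 -0.2439  0.11  ]
[ 0.6005 -0.246   0.1109] [0.0003 0.0003] [ 0.6009 -0.2464  0.11  ] [ 0.6003 -0.2466  0.11  ]
[[ 0.5507 -0.1581  0.11  ]
 [ 0.5761 -0.1574  0.11  ]
 [ 0.5748 -0.2131  0.11  ]
 [ 0.5497 -0.2132  0.11  ]] [ 0.562787   -0.18544423  0.11      ]
[[ 0.5507 -0.1572  0.11  ]
 [ 0.5752 -0.1571  0.11  ]
 [ 0.5757 -0.2113  0.11  ]
 [ 0.5508 -0.2121  0.11  ]] [ 0.56311935 -0.18443763  0.11      ]
```

Request:
step_arm:
  motion:
    - [[2,38,5],[0,0,0]]
    - [[2,38,5],[0,0,0]]
    - [[2,38,5],[0,0,0]]
    - [[2,38,5],[0,0,0]]
    - [[2,38,5],[0,0,0]]
    - [[2,38,5],[0,0,0]]
    - [[2,22,5],[0,0,0]]
    - [[0,0,0],[0,0,0]]
    - [[0,0,0],[0,0,0]]
    - [[0,0,0],[0,0,0]]

```text
clock: 2.92
tcp_pos: [0.5697, 0.1587, 0.4892]
tool_rot: [-180.0, 0.0, 96.8]
force: [0.3, -0.8, -0.1]
grip_width: 1.001
finger_force: 0.0
```

```bash
python3 - <<'E'
from h import *
tool();grab("wrist","ws1")
E
```

```text
2.9167 [0.5697 0.1587 0.4892] [-1.7996e+02  3.0000e-02  9.6770e+01] [ 0.3 -0.8 -0.1] [ 4.6  2.9 92.8 -0.  84.3 -2.2]
```

Request:
step_arm:
  motion:
    - [[0,30,0],[0,0,0]]
    - [[0,30,0],[0,0,0]]
    - [[0,30,0],[0,0,0]]
    - [[0,0,0],[0,0,0]]
    - [[0,0,0],[0,0,0]]
    - [[0,0,0],[0,0,0]]

```text
clock: 3.47
tcp_pos: [0.5697, 0.2488, 0.4893]
tool_rot: [-180.0, 0.0, 96.8]
force: [0.2, 0.3, 0.2]
grip_width: 0.998
finger_force: 0.0
```

```bash
python3 - <<'E'
from h import *
tool();grab("wrist","ws2")
a,b=cv2.imread("pics/ws1.png"),cv2.imread("pics/ws2.png")
cv2.imwrite("pics/ws.png",cv2.convertScaleAbs(np.hstack([a[0:480,120:520],b[0:480,120:520]]),alpha=1.4))
E
```

```text
3.4667 [0.5697 0.2488 0.4893] [-1.7996e+02  3.0000e-02  9.6780e+01] [0.2 0.3 0.2] [13.2  7.  88.4 -0.  84.6  6.4]
```

View pics/ws.png

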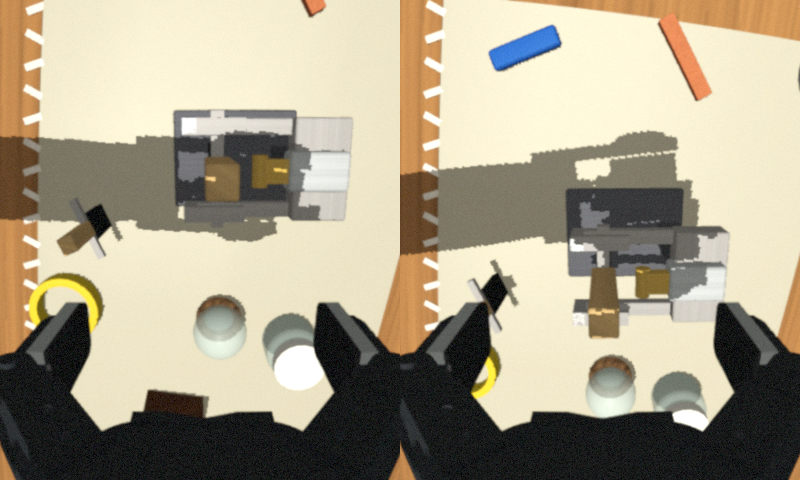

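The two wrist views show the hook stand almost square to the picture. The handle top is at about (222,182) in the left crop and (604,325) in the right. Next I take a closer crop of the handle.

```bash
python3 - <<'E'
from h import *
a,b=cv2.imread("pics/ws1.png"),cv2.imread("pics/ws2.png")
A=cv2.resize(a[100:230,290:410],(400,433),interpolation=cv2.INTER_CUBIC);B=cv2.resize(b[220:350,280:400],(400,433),interpolation=cv2.INTER_CUBIC)
cv2.imwrite("pics/wsc.png",np.hstack([cv2.convertScaleAbs(A,alpha=1.8),cv2.convertScaleAbs(B,alpha=1.8)]))
E
```

```text
(no output)
```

View pics/wsc.png

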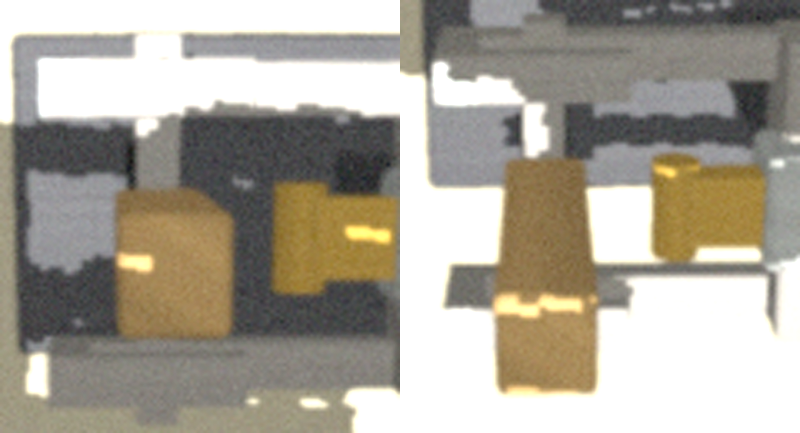

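In the left crop the handle's top face has corners (117,212), (232,218), (232,336) and (118,336). In the right crop they are (97,297), (197,300), (195,390) and (99,390). The keeper's nose front edge runs from (273,185) to (273,292) on the left and from (253,168) to (253,255) on the right.

```bash
python3 - <<'E'
from h import *
f1,f2=load("ws1"),load("ws2");k=10/3
p1=lambda c:(290+c[0]/k-.35,100+c[1]/k-.35)
p2=lambda c:(280+c[0]/k-.35,220+c[1]/k-.35)
H=[]
for n,a,b in zip("tl tr br bl nose1 nose0 noseC".split(),[(117,212),(232,218),(232,336),(118,336),(273,185),(273,292),(300,238)],[(97,297),(197,300),(195,390),(99,390),(253,168),(253,255),(272,212)]):
    x,e=cross([(f1,p1(a)),(f2,p2(b))]);print(n,x.round(4),np.round(e,4), plane(f1,p1(a),.24).round(4),plane(f2,p2(b),.24).round(4));H.append(x)
H=np.array(H);c=H[:4].mean(0);print(c)
# handle side edges in view 2 foot: back corners (505,160),(585,160) at z~.16
for z in(.16,.165): print(z,plane(f2,p2((105,160)),z).round(4),plane(f2,p2((185,160)),z).round(4))
t,s=load("top0"),load("side0"); print(proj(t,c),proj(s,c))
# base corners from view1
for c in[(15,38),(15,348)]: print(plane(f1,p1(c),.01).round(4))
E
```

```text
tl [0.5651 0.2132 0.242 ] [0.0003 0.0003] [0.5647 0.213  0.24  ] [0.5654 0.2122 0.24  ]
tr [0.5842 0.2144 0.2413] [0. 0.] [0.5844 0.2144 0.24  ] [0.5844 0.2138 0.24  ]
br [0.587  0.194  0.2389] [0.0004 0.0004] [0.5872 0.1942 0.24  ] [0.5865 0.1947 0.24  ]
bl [0.5677 0.1916 0.2384] [0.0003 0.0003] [0.5675 0.1918 0.24  ] [0.5679 0.1925 0.24  ]
nose1 [0.5996 0.2185 0.1742] [0.0004 0.0004] [0.5905 0.2207 0.24  ] [0.5911 0.2414 0.24  ]
nose0 [0.6034 0.1947 0.1707] [0.0003 0.0003] [0.5932 0.2027 0.24  ] [0.5936 0.2242 0.24  ]
noseC [0.6065 0.2078 0.1739] [0.0004 0.0004] [0.5964 0.2124 0.24  ] [0.5959 0.2332 0.24  ]
[0.57600773 0.20329961 0.24014355]
0.16 [0.5648 0.2114 0.16  ] [0.5847 0.2137 0.16  ]
0.165 [0.5647 0.2131 0.165 ] [0.5843 0.2154 0.165 ]
[268.79612501 213.81055539] [308.93230231 251.89330762]
[0.5268 0.2514 0.01  ]
[0.5374 0.1456 0.01  ]
```

Request:
step_arm:
  motion:
    - [[2,-15,0],[0,0,0]]
    - [[2,-15,0],[0,0,0]]
    - [[2,-15.5,0],[0,0,0]]
    - [[0,0,-30],[0,0,0]]
    - [[0,0,-30],[0,0,0]]
    - [[0,0,-30],[0,0,0]]
    - [[0,0,-20],[0,0,0]]
    - [[0,0,-10],[0,0,0]]
    - [[0,0,-9],[0,0,0]]
    - [[0,0,0],[0,0,0]]
    - [[0,0,0],[0,0,0]]
    - [[0,0,0],[0,0,0]]

```text
clock: 4.52
tcp_pos: [0.576, 0.2044, 0.3627]
tool_rot: [179.8, -0.0, 96.9]
force: [0.2, -0.2, 0.6]
grip_width: 0.999
finger_force: 0.0
```

Request:
step_arm:
  motion:
    - [[0,0,0],[0,0,0]]
    - [[0,0,0],[0,0,0]]
    - [[0,0,0],[0,0,0]]
    - [[0,0,0],[0,0,0]]
    - [[0,0,0],[0,0,0]]
    - [[0,0,0],[0,0,0]]
  grip: 36
  squeeze: 60

```text
clock: 5.02
tcp_pos: [0.5753, 0.2047, 0.3607]
tool_rot: [180.0, -0.0, 96.9]
force: [0.5, -0.4, -0.3]
grip_width: 0.422
finger_force: 0.0
```

```bash
python3 - <<'E'
from h import *
tool();print(arm.get_state()["grip_width"]);f=grab("wrist","wg1");print(proj(f,[.576,.2033,.24]),proj(f,[.576,.2033,.155]))
a=cv2.imread("pics/wg1.png");cv2.imwrite("pics/wg1c.png",cv2.convertScaleAbs(a,alpha=1.8))
E
```

```text
5.0167 [0.5753 0.2047 0.3607] [180.    -0.    96.88] [ 0.5 -0.4 -0.3] [ 9.  11.3 97.3  0.  71.5  2.1]
0.42185652595038603
[323.58637168 395.65104446] [322.95029162 284.17233127]
```

View pics/wg1c.png

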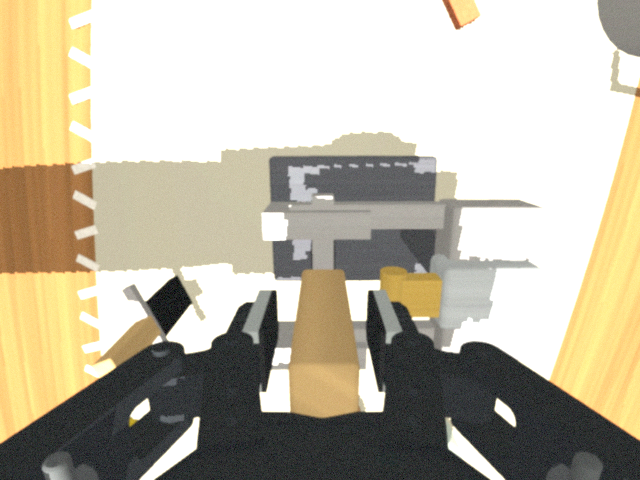

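The picture shows the handle (columns about 297–352) centred between the pads, whose inner faces are at about 278 and 367. I close now.

Request:
step_arm:
  motion:
    - [[0,0,0],[0,0,0]]
    - [[0,0,0],[0,0,0]]
    - [[0,0,0],[0,0,0]]
  grip: 24

```text
clock: 5.32
tcp_pos: [0.5753, 0.2046, 0.3607]
tool_rot: [-180.0, -0.0, 96.9]
force: [1.4, 0.1, -0.3]
grip_width: 0.283
finger_force: 0.0
```

Request:
step_arm:
  motion:
    - [[0,0,0],[0,0,0]]
    - [[0,0,0],[0,0,0]]
    - [[0,0,0],[0,0,0]]
    - [[0,0,0],[0,0,0]]
    - [[0,0,0],[0,0,0]]
  grip: 10
  squeeze: 60

```text
clock: 5.73
tcp_pos: [0.5754, 0.2046, 0.3608]
tool_rot: [180.0, -0.0, 96.9]
force: [1.2, 0.5, -0.3]
grip_width: 0.228
finger_force: 59.2
```

Request:
step_arm:
  motion:
    - [[0,0,1.2],[0,0,0]]
    - [[0,0,0],[0,0,0]]
    - [[2,0.24,0],[0,0,0]]
    - [[2,0.24,0],[0,0,0]]
    - [[2,0.24,0],[0,0,0]]
    - [[2,0.24,0],[0,0,0]]
    - [[2,0.24,0],[0,0,0]]
    - [[0,0,0],[0,0,0]]
    - [[0,0,0],[0,0,0]]

```text
clock: 6.48
tcp_pos: [0.5854, 0.2058, 0.3618]
tool_rot: [-180.0, -0.0, 96.9]
force: [0.5, 0.3, -2.0]
grip_width: 0.228
finger_force: 58.8
```

Request:
step_arm:
  motion:
    - [[1.5,0.18,0],[0,0,0]]
    - [[1.5,0.18,0],[0,0,0]]
    - [[0,0,0],[0,0,0]]
    - [[0,0,0],[0,0,0]]

```text
clock: 6.82
tcp_pos: [0.5884, 0.2062, 0.3619]
tool_rot: [180.0, 0.0, 96.9]
force: [-0.9, 0.4, -1.8]
grip_width: 0.228
finger_force: 58.7
```

Request:
step_arm:
  motion:
    - [[1.5,0.18,0],[0,0,0]]
    - [[1.5,0.18,0],[0,0,0]]
    - [[0,0,0],[0,0,0]]
    - [[0,0,0],[0,0,0]]

```text
clock: 7.15
tcp_pos: [0.5914, 0.2065, 0.3619]
tool_rot: [180.0, -0.0, 96.9]
force: [0.7, -0.6, -2.5]
grip_width: 0.228
finger_force: 58.9
```

Request:
step_arm:
  motion:
    - [[1.5,0.18,0],[0,0,0]]
    - [[1.5,0.18,0],[0,0,0]]
    - [[0,0,0],[0,0,0]]
    - [[0,0,0],[0,0,0]]

```text
clock: 7.48
tcp_pos: [0.5942, 0.2069, 0.3618]
tool_rot: [-179.9, 0.0, 96.9]
force: [-3.6, -0.4, -0.0]
grip_width: 0.227
finger_force: 59.1
```

Request:
step_arm:
  motion:
    - [[1.5,0.18,0],[0,0,0]]
    - [[1.5,0.18,0],[0,0,0]]
    - [[1,0.12,0],[0,0,0]]
    - [[0,0,0],[0,0,0]]
    - [[0,0,0],[0,0,0]]

```text
clock: 7.9
tcp_pos: [0.5983, 0.2074, 0.3618]
tool_rot: [-179.9, -0.0, 96.9]
force: [-5.1, 0.2, 0.5]
grip_width: 0.226
finger_force: 59.2
```

Request:
step_arm:
  motion:
    - [[1,0.12,0],[0,0,0]]
    - [[1,0.12,0],[0,0,0]]
    - [[1,0.12,0],[0,0,0]]
    - [[0,0,0],[0,0,0]]
    - [[0,0,0],[0,0,0]]

```text
clock: 8.32
tcp_pos: [0.6012, 0.2078, 0.3618]
tool_rot: [-179.9, -0.0, 96.9]
force: [-7.3, -1.7, 0.5]
grip_width: 0.224
finger_force: 59.3
```

Request:
step_arm:
  motion:
    - [[1,0.12,0],[0,0,0]]
    - [[0,0,0],[0,0,0]]
    - [[0,0,0],[0,0,0]]

```text
clock: 8.57
tcp_pos: [0.6021, 0.2079, 0.3618]
tool_rot: [-179.9, 0.0, 96.9]
force: [-6.3, -1.4, 1.0]
grip_width: 0.231
finger_force: 59.3
```

Request:
step_arm:
  motion:
    - [[1,0.12,0],[0,0,0]]
    - [[0,0,0],[0,0,0]]
    - [[0,0,0],[0,0,0]]

```text
clock: 8.82
tcp_pos: [0.6031, 0.208, 0.3618]
tool_rot: [-179.9, 0.0, 96.9]
force: [-6.7, -1.5, 0.4]
grip_width: 0.226
finger_force: 59.3
```

Request:
step_arm:
  motion:
    - [[0.7,0.1,0],[0,0,0]]
    - [[0,0,0],[0,0,0]]
    - [[0,0,0],[0,0,0]]

```text
clock: 9.07
tcp_pos: [0.6037, 0.2081, 0.3618]
tool_rot: [-179.9, 0.0, 96.9]
force: [-7.1, -0.4, 1.1]
grip_width: 0.228
finger_force: 59.4
```

```bash
python3 - <<'E'
from h import *
tool();s=arm.get_state();print(s["ft_torque"]);grab("wrist","wk")
a=cv2.imread("pics/wk.png")[180:420,200:500];cv2.imwrite("pics/wkc.png",cv2.resize(cv2.convertScaleAbs(a,alpha=1.8),(750,600)))
E
```

```text
9.0667 [0.6037 0.2081 0.3618] [-179.87    0.     96.88] [-7.1 -0.4  1.1] [ 8.9 14.8 93.   0.  72.4  2. ]
[-0.22135898  1.35561085  0.02271531]
```

View pics/wkc.png

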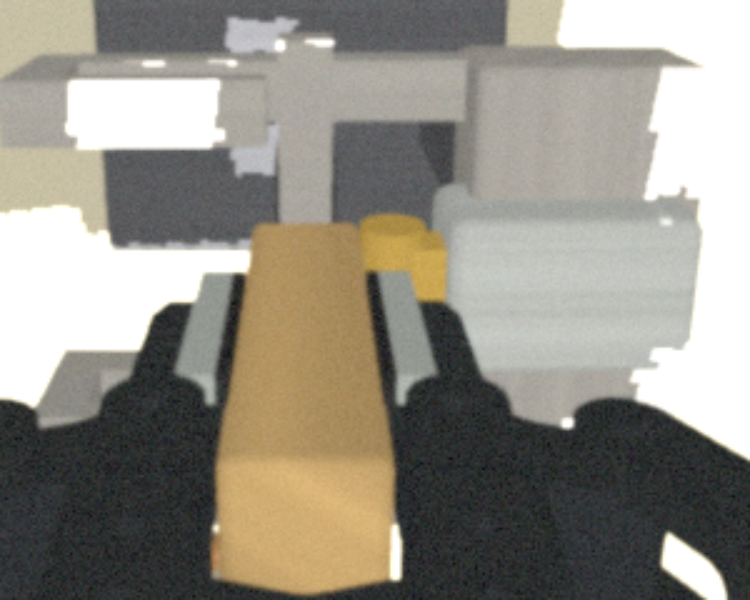

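The crop shows the keeper's nose against the handle's foot at (362,235), the bar at columns 278–333 just clear of the lip's end at 268, and the handle upright. I feel on for the bottom.

Request:
step_arm:
  motion:
    - [[0.7,0.1,0],[0,0,0]]
    - [[0,0,0],[0,0,0]]
    - [[0,0,0],[0,0,0]]

```text
clock: 9.37
tcp_pos: [0.6043, 0.2082, 0.3618]
tool_rot: [-179.8, 0.0, 96.9]
force: [-7.6, -1.5, 3.1]
grip_width: 0.223
finger_force: 59.6
```

Request:
step_arm:
  motion:
    - [[0.6,0.1,0],[0,0,0]]
    - [[0,0,0],[0,0,0]]
    - [[0,0,0],[0,0,0]]

```text
clock: 9.62
tcp_pos: [0.6047, 0.2083, 0.3618]
tool_rot: [-179.7, 0.0, 96.9]
force: [-9.6, -2.0, 4.1]
grip_width: 0.224
finger_force: 59.7
```

Request:
step_arm:
  motion:
    - [[0.5,0.1,0],[0,0,0]]
    - [[0,0,1],[0,0,0]]
    - [[0,0,1],[0,0,0]]
    - [[0,0,0],[0,0,0]]
    - [[0,0,0],[0,0,0]]

```text
clock: 10.03
tcp_pos: [0.6049, 0.2083, 0.3619]
tool_rot: [-179.6, 0.0, 96.9]
force: [-7.8, -1.0, -3.6]
grip_width: 0.226
finger_force: 59.1
```

Request:
step_arm:
  motion:
    - [[0,0,1],[0,0,0]]
    - [[0,0,1],[0,0,0]]
    - [[0,0,0],[0,0,0]]
    - [[0,0,0],[0,0,0]]

```text
clock: 10.37
tcp_pos: [0.6047, 0.2083, 0.3631]
tool_rot: [-179.6, 0.0, 96.9]
force: [-7.5, -1.5, -5.6]
grip_width: 0.222
finger_force: 58.7
```

Request:
step_arm:
  motion:
    - [[0,0,0],[0,0,0]]
    - [[0,0,0],[0,0,0]]
    - [[0,0,0],[0,0,0]]
    - [[0,0,0],[0,0,0]]

```text
clock: 10.7
tcp_pos: [0.6047, 0.2083, 0.3631]
tool_rot: [-179.6, 0.0, 96.9]
force: [-6.9, -0.1, -5.6]
grip_width: 0.23
finger_force: 58.7
```

```bash
python3 - <<'E'
from h import *
tool();s=arm.get_state();print(s["ft_torque"],s["tcp_pos"]);f=grab("wrist","wl")
a=cv2.imread("pics/wl.png")[180:420,200:500];cv2.imwrite("pics/wlc.png",cv2.resize(cv2.convertScaleAbs(a,alpha=1.8),(750,600)))
E
```

```text
10.7 [0.6047 0.2083 0.3631] [-1.7959e+02  1.0000e-02  9.6880e+01] [-6.9 -0.1 -5.6] [ 8.9 14.9 92.7  0.  72.8  2. ]
[-0.18310071  1.37147046  0.02309671] [0.60472678 0.20829433 0.36312171]
```

View pics/wlc.png

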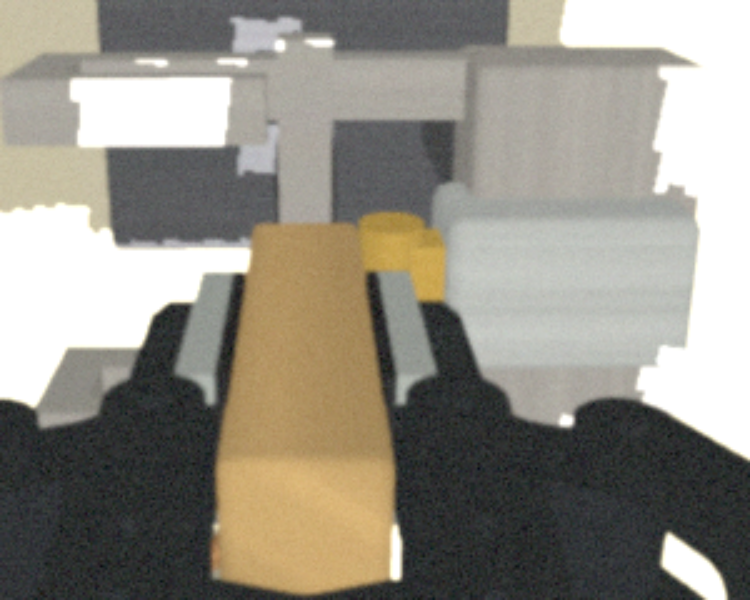

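The view is unchanged: the bar is clear of the lip, the handle upright, and the lift is only slow because of friction and arm compliance. I carry on lifting with a touch more push.

Request:
step_arm:
  motion:
    - [[0.5,0.1,1],[0,0,0]]
    - [[0,0,1],[0,0,0]]
    - [[0,0,1],[0,0,0]]
    - [[0,0,0],[0,0,0]]
    - [[0,0,0],[0,0,0]]

```text
clock: 11.17
tcp_pos: [0.6052, 0.2084, 0.3659]
tool_rot: [-179.6, 0.0, 96.9]
force: [-7.2, -1.1, -5.4]
grip_width: 0.226
finger_force: 58.7
```

Request:
step_arm:
  motion:
    - [[0,0,1],[0,0,0]]
    - [[0,0,1],[0,0,0]]
    - [[0,0,1],[0,0,0]]
    - [[0,0,0],[0,0,0]]
    - [[0,0,0],[0,0,0]]

```text
clock: 11.58
tcp_pos: [0.6052, 0.2084, 0.369]
tool_rot: [-179.6, 0.0, 96.9]
force: [-7.3, -0.8, -5.6]
grip_width: 0.229
finger_force: 58.7
```

Request:
step_arm:
  motion:
    - [[0,0,1],[0,0,0]]
    - [[0,0,1],[0,0,0]]
    - [[0,0,1],[0,0,0]]
    - [[0,0,1],[0,0,0]]
    - [[0,0,1],[0,0,0]]
    - [[0,0,1],[0,0,0]]
    - [[0,0,0],[0,0,0]]

```text
clock: 12.17
tcp_pos: [0.6055, 0.2085, 0.3757]
tool_rot: [-179.7, 0.0, 96.9]
force: [-5.4, -0.4, -4.9]
grip_width: 0.225
finger_force: 58.8
```

Request:
step_arm:
  motion:
    - [[0,0,1],[0,0,0]]
    - [[0,0,1],[0,0,0]]
    - [[0,0,1],[0,0,0]]
    - [[0,0,1],[0,0,0]]
    - [[0,0,1],[0,0,0]]
    - [[0,0,1],[0,0,0]]
    - [[0,0,1],[0,0,0]]
    - [[0,0,1],[0,0,0]]
    - [[0,0,0],[0,0,0]]

```text
clock: 12.92
tcp_pos: [0.6055, 0.2084, 0.3835]
tool_rot: [-179.7, 0.0, 96.9]
force: [-6.3, -1.4, -4.9]
grip_width: 0.224
finger_force: 59.6
```

Request:
step_arm:
  motion:
    - [[0,0,2],[0,0,0]]
    - [[0,0,2],[0,0,0]]
    - [[0,0,3],[0,0,0]]
    - [[0,0,3],[0,0,0]]
    - [[0,0,3],[0,0,0]]
    - [[0,0,3],[0,0,0]]
    - [[0,0,3],[0,0,0]]
    - [[0,0,3],[0,0,0]]
    - [[0,0,3],[0,0,0]]
    - [[0,0,3],[0,0,0]]
    - [[0,0,3],[0,0,0]]
    - [[0,0,0],[0,0,0]]

```text
clock: 13.92
tcp_pos: [0.6057, 0.2085, 0.415]
tool_rot: [-179.7, 0.0, 96.9]
force: [-5.7, -0.8, -3.9]
grip_width: 0.223
finger_force: 59.6
```

Request:
step_arm:
  motion:
    - [[0,0,5],[0,0,0]]
    - [[0,0,6],[0,0,0]]
    - [[0,0,8],[0,0,0]]
    - [[0,0,10],[0,0,0]]
    - [[0,0,10],[0,0,0]]
    - [[0,0,10],[0,0,0]]
    - [[0,0,10],[0,0,0]]
    - [[0,0,10],[0,0,0]]
    - [[0,0,10],[0,0,0]]
    - [[0,0,5],[0,0,0]]
    - [[0,0,0],[0,0,0]]
    - [[0,0,0],[0,0,0]]

```text
clock: 14.92
tcp_pos: [0.6065, 0.2085, 0.5015]
tool_rot: [179.9, -0.0, 96.9]
force: [-0.5, 0.3, -2.8]
grip_width: 0.228
finger_force: 60.2
```

Request:
step_arm:
  motion:
    - [[-2,-10,0],[0,0,-0.012]]
    - [[-3,-25,0],[0,0,-0.014]]
    - [[-4,-35,0],[0,0,-0.014]]
    - [[-4,-35,0],[0,0,-0.014]]
    - [[-4,-35,0],[0,0,-0.014]]
    - [[-4,-35,0],[0,0,-0.014]]
    - [[-4,-35,0],[0,0,-0.014]]
    - [[-4,-35,0],[0,0,-0.014]]
    - [[-4,-35,0],[0,0,-0.014]]
    - [[-4,-35,0],[0,0,-0.014]]
    - [[-4,-35,0],[0,0,-0.014]]
    - [[-2.5,-30,0],[0,0,0]]

```text
clock: 15.92
tcp_pos: [0.5617, -0.1741, 0.5001]
tool_rot: [-179.9, 0.0, 88.0]
force: [0.6, -0.3, -3.1]
grip_width: 0.226
finger_force: 60.1
```

Request:
step_arm:
  motion:
    - [[0,-12.5,0],[0,0,0]]
    - [[0,0,0],[0,0,0]]
    - [[0,0,0],[0,0,0]]
    - [[0,0,0],[0,0,0]]
    - [[0,0,0],[0,0,0]]

```text
clock: 16.33
tcp_pos: [0.5629, -0.1828, 0.5007]
tool_rot: [-180.0, -0.0, 88.3]
force: [-0.1, 0.4, -3.0]
grip_width: 0.227
finger_force: 60.1
```

```bash
python3 - <<'E'
from h import *
tool();f=grab("wrist","wp");s=grab("side","sp")
a=cv2.convertScaleAbs(cv2.imread("pics/wp.png"),alpha=1.6)[:,120:520];b=cv2.resize(cv2.imread("pics/sp.png")[80:260,250:400],(400,480))
cv2.imwrite("pics/wpc.png",np.hstack([a,b]))
E
```

```text
16.3333 [ 0.5629 -0.1828  0.5007] [-1.7998e+02 -2.0000e-02  8.8260e+01] [-0.1  0.4 -3. ] [-29.    2.6  91.9   0.   85.5 -27.2]
```

View pics/wpc.png

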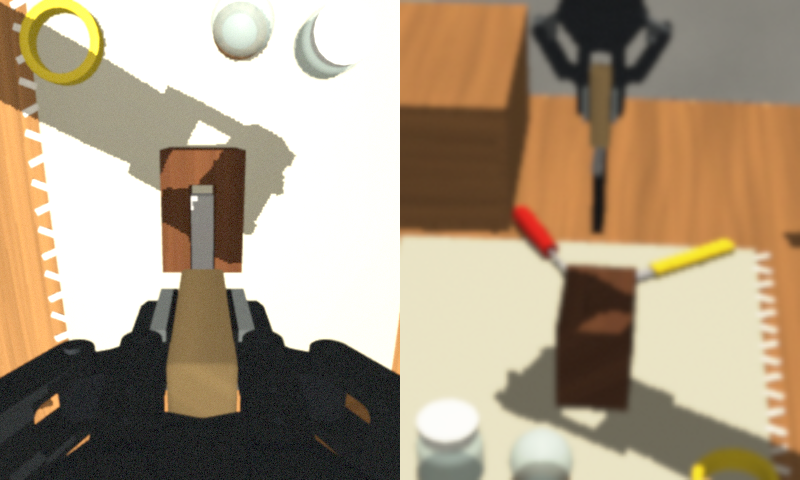

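The wrist view shows the bar's far end (columns 190–214, row about 195 in the crop) lined up over the slot, at the same columns. In the side view the paddle hangs upright above the block.

```bash
python3 - <<'E'
from h import *
f,s=load("wp"),load("sp")
print("bar end L/R at .30",plane(f,(310,195),.30).round(4),plane(f,(333,195),.30).round(4))
tip=(250+(597-400)*150/400,80+232*180/480)
o,v=ray(s,tip);k=(.563-o[0])/v[0]
print("blade tip px",tip,"expected",proj(s,[.563,-.165,.205]),proj(s,[.563,-.205,.205]))
print("slot far edge",plane(f,(311,185),.11).round(4),plane(f,(334,185),.11).round(4))
E
```

```text
bar end L/R at .30 [ 0.5587 -0.1388  0.3   ] [ 0.5691 -0.1391  0.3   ]
blade tip px (323.875, 167.0) expected [323.30126711 167.60049688] [323.99075452 159.55245879]
slot far edge [ 0.553  -0.1576  0.11  ] [ 0.5748 -0.1583  0.11  ]
```

Request:
step_arm:
  motion:
    - [[-0.5,-1,-5],[0,0,0]]
    - [[0,0,-10],[0,0,0]]
    - [[0,0,-10],[0,0,0]]
    - [[0,0,-10],[0,0,0]]
    - [[0,0,-10],[0,0,0]]
    - [[0,0,-10],[0,0,0]]
    - [[0,0,-10],[0,0,0]]
    - [[0,0,-10],[0,0,0]]
    - [[0,0,-5],[0,0,0]]
    - [[0,0,-5],[0,0,0]]
    - [[0,0,-5],[0,0,0]]
    - [[0,0,-5],[0,0,0]]

```text
clock: 17.43
tcp_pos: [0.5625, -0.1851, 0.4059]
tool_rot: [180.0, 0.0, 88.2]
force: [-0.5, -0.7, -2.4]
grip_width: 0.226
finger_force: 60.0
```

Request:
step_arm:
  motion:
    - [[0,0,-3],[0,0,0]]
    - [[0,0,-3],[0,0,0]]
    - [[0,0,-4],[0,0,0]]
    - [[0,0,-5],[0,0,0]]
    - [[0,0,-5],[0,0,0]]
    - [[0,0,-5],[0,0,0]]
    - [[0,0,-5],[0,0,0]]
    - [[0,0,-5],[0,0,0]]
    - [[0,0,-5],[0,0,0]]
    - [[0,0,-5],[0,0,0]]
    - [[0,0,-5],[0,0,0]]
    - [[0,0,0],[0,0,0]]

```text
clock: 18.43
tcp_pos: [0.562, -0.1849, 0.3544]
tool_rot: [-179.9, -0.1, 88.2]
force: [-1.3, -0.2, -2.6]
grip_width: 0.226
finger_force: 60.0
```

Request:
step_arm:
  motion:
    - [[0,0,-4],[0,0,0]]
    - [[0,0,-4],[0,0,0]]
    - [[0,0,-4],[0,0,0]]
    - [[0,0,-4],[0,0,0]]
    - [[0,0,-3],[0,0,0]]
    - [[0,0,-3],[0,0,0]]
    - [[0,0,-2],[0,0,0]]
    - [[0,0,0],[0,0,0]]
    - [[0,0,0],[0,0,0]]

```text
clock: 19.18
tcp_pos: [0.5624, -0.185, 0.3318]
tool_rot: [-180.0, -0.0, 88.2]
force: [-0.4, 0.7, -1.9]
grip_width: 0.222
finger_force: 60.2
```

Request:
step_arm:
  motion:
    - [[0,0,-1.5],[0,0,0]]
    - [[0,0,-1.5],[0,0,0]]
    - [[0,0,-1.5],[0,0,0]]
    - [[0,0,-1.5],[0,0,0]]
    - [[0,0,-1],[0,0,0]]
    - [[0,0,-1],[0,0,0]]
    - [[0,0,0],[0,0,0]]
    - [[0,0,0],[0,0,0]]

```text
clock: 19.85
tcp_pos: [0.5623, -0.185, 0.3238]
tool_rot: [-180.0, -0.0, 88.2]
force: [0.6, 0.5, -3.5]
grip_width: 0.225
finger_force: 60.2
```

Request:
step_arm:
  motion:
    - [[0,0,-0.7],[0,0,0]]
    - [[0,0,-0.7],[0,0,0]]
    - [[0,0,-0.6],[0,0,0]]
    - [[0,0,0],[0,0,0]]
    - [[0,0,0],[0,0,0]]

```text
clock: 20.27
tcp_pos: [0.5623, -0.185, 0.3218]
tool_rot: [-180.0, -0.0, 88.2]
force: [-0.6, 0.0, -2.8]
grip_width: 0.232
finger_force: 60.2
```

Request:
step_arm:
  motion:
    - [[0,0,-0.7],[0,0,0]]
    - [[0,0,-0.7],[0,0,0]]
    - [[0,0,0],[0,0,0]]
    - [[0,0,0],[0,0,0]]

```text
clock: 20.6
tcp_pos: [0.5624, -0.1851, 0.3208]
tool_rot: [180.0, 0.0, 88.2]
force: [-0.8, 0.2, 1.4]
grip_width: 0.225
finger_force: 60.2
```

Contact at the expected height (TCP 0.3208 m), with the bar resting on the block. I release.

Request:
step_arm:
  motion:
    - [[0,0,0],[0,0,0]]
    - [[0,0,0],[0,0,0]]
    - [[0,0,0],[0,0,0]]
    - [[0,0,0],[0,0,0]]
    - [[0,0,0],[0,0,0]]
    - [[0,0,0],[0,0,0]]
  grip: 50

```text
clock: 21.1
tcp_pos: [0.5624, -0.185, 0.3206]
tool_rot: [180.0, 0.0, 88.2]
force: [0.2, 0.1, -0.0]
grip_width: 0.582
finger_force: 0.0
```

Request:
step_arm:
  motion:
    - [[0,0,5],[0,0,0]]
    - [[0,0,10],[0,0,0]]
    - [[0,0,20],[0,0,0]]
    - [[0,0,25],[0,0,0]]
    - [[0,0,25],[0,0,0]]
    - [[0,0,25],[0,0,0]]
    - [[0,0,20],[0,0,0]]
    - [[0,0,20],[0,0,0]]
    - [[0,0,10],[0,0,0]]
    - [[0,0,0],[0,0,0]]
    - [[0,0,0],[0,0,0]]
    - [[0,0,0],[0,0,0]]

```text
clock: 22.1
tcp_pos: [0.5621, -0.1849, 0.479]
tool_rot: [-179.9, -0.1, 88.2]
force: [-0.5, 1.3, -0.4]
grip_width: 0.585
finger_force: 0.0
```

```bash
python3 - <<'E'
from h import *
tool();f=grab("wrist","we");s=grab("side","se")
for z,n in((.2,"top"),(.115,"bar")): print(n,proj(s,[.563,-.185,z]),proj(f,[.563,-.185,z]))
a=cv2.convertScaleAbs(cv2.imread("pics/we.png"),alpha=1.6)[:,120:520];b=cv2.resize(cv2.imread("pics/se.png")[80:260,250:400],(400,480))
cv2.imwrite("pics/wec.png",np.hstack([a,b]))
E
```

```text
22.1 [ 0.5621 -0.1849  0.479 ] [-1.7988e+02 -6.0000e-02  8.8170e+01] [-0.5  1.3 -0.4] [-29.2   3.3  93.5  -0.   83.4 -27.3]
top [323.62256896 165.05731441] [324.41451536 242.34222081]
bar [323.17705394 189.91700318] [324.05908516 216.83455599]
```

View pics/wec.png

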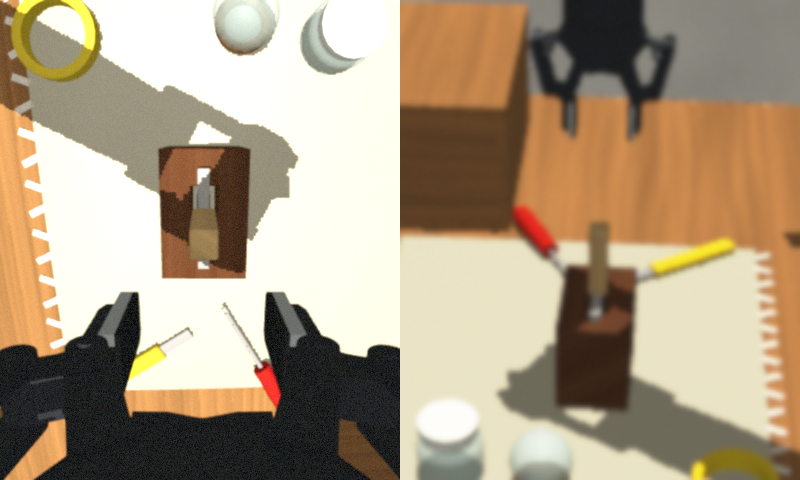

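The paddle stands upright in the slot with its bar on the block (handle top at about (598,225) in the side crop) and the gripper is clear. I hand the job in.

```bash
python3 -c "
from plant import arm
print(arm.job_done())"
```

```text
the job is handed in; nothing more can be done
None
```

The paddle is off its hook and stands blade down in the block's slot, released with its cross-bar on the block; the job is handed in at about 22 s, and no verdict was shown.

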